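# Set the tilt plate's needle to the tall index post

### The job

Turn the black knob of the tilt stand, a little at a time and taking a fresh grip as often as needed, until the flat needle on the dial points at the middle of the tall square index post (not at the low round button), then let go. Move the needle and the tilting plate only through the knob: do not touch or push the needle, the plate or the index marks, and leave the other things on the bench where they are.

Things in the scene. Friction and masses are not known exactly. Their poses are not given: they have to be found in the camera images.
- stand: tilt stand fixed on the bench: grey base 160 (x) x 380 (y) x 16 mm high; along its y: a grey gear housing with the knob (-y end), a white dial plate 145 x 150 mm (middle, top 22 mm above the bench) and a tilting aluminium plate (+y end). Origin: on the bench under the base, 5 mm to -y of its middle; z up, -x is its front (toward the robot)
- knob: round black ribbed knob, 54 mm diameter, 38 mm high, upright axis at stand x = 10, y = -145 mm; underside 76 mm, top 114 mm above the bench; the 54 mm square housing below it is 66 mm high, its collar 71 mm. More than one grasp is needed. Origin: on the axis, at the knob's underside; x and y turn with the knob
- knob_grip (a point): point to grip at, on the knob's axis 97 mm above the bench. The knob turns a stiff shaft (0.1 N m) that stays where left, but has free play on it, up to 0.44 rad on reversing, in which the needle stands still. Beyond the play the needle turns the same way as the knob, about 0.22 rad per rad (anticlockwise from above moves both anticlockwise)
- needle: flat dark steel needle, 90 mm long from pivot to tip, 4.5 mm wide at the tip, turning flat over the dial about a vertical pivot at stand x = 50, y = -20 mm. Origin: on the pivot, 30 mm above the bench; the needle points along its own -x (z up), toward the stand's front when at mid scale
- needle_tip (a point): the needle's tip, on its centre line, 90 mm from the pivot and 34 mm above the bench
- tall_post: the mark to set the needle to: plain dark steel square post, 10 x 10 mm and 40 mm high, standing on the dial plate about 105 mm from the needle's pivot, just beyond the reach of the tip, on one side or the other of mid scale. Origin: centre of its foot, 22 mm above the bench
- low_button: the other mark, not wanted: dark steel round button 18 mm in diameter and 9 mm high on the dial plate, about 105 mm from the pivot, on the other side of mid scale. Origin: centre of its foot
- platform: tilting aluminium plate, 130 x 130 x 8 mm with low lips, its top about 68 mm above the bench, hinged on the line along the stand's x at stand y = 125 mm; the knob tilts it by a few degrees. Origin: on the hinge line, 52 mm above the bench
- calculator: dark grey pocket calculator 118 x 70 x 12 mm lying behind the stand, loose. Origin: centre of its underside
- sanding_block: brown sanding block 112 x 62 x 26 mm lying behind the stand, loose. Origin: centre of its underside
- spatula: spatula 228 mm long (its y), 30 mm wide, 14 mm high, lying left of the stand, loose. Origin: centre of its underside

How it is judged (in metres and radians):
At the end, for the whole second after the job is handed in: the needle's centre line passes within 3.5 mm of the tall square post's axis, and the needle is at rest with the knob let go (y of tall_post in the frame of needle between -0.0035 and 0.0035 m and angular speed of needle below 0.05 rad/s); the robot touches nothing.
It fails at once if the needle was pushed directly (over 1.5 N) (contact force between needle and the fingers above 1.5 N or contact force between needle and the arm above 1.5 N).
It fails at once if the tilting plate was pushed directly (over 1.5 N) (contact force between platform and the fingers above 1.5 N or contact force between platform and the arm above 1.5 N).
It fails at once if an index mark was pushed (over 3 N) ((contact force between tall_post and the fingers above 3 N or contact force between tall_post and the arm above 3 N) or (contact force between low_button and the fingers above 3 N or contact force between low_button and the arm above 3 N)).
It fails at once if one of the loose things was shifted by more than 20 mm (distance of any of calculator, sanding_block, spatula from where it was at the start of the episode above 0.02 m).
It also fails if it takes over 45 s, if anything falls off the work surface, if the arm or the gripper's body presses on something with over 40 N, if the wrist force passes 120 N, or if a joint passes its speed limit or range.

### The arm

A 6-joint arm with a two-finger parallel gripper is mounted at the origin on a cart in front of the work surface, level with it; the furniture and walls round the work are solid. World frame = base frame: x ahead of the robot, y to its left, z up, the work surface at z = 0. Lengths are in mm, angles in rad, forces in N, time in s.
With the tool pointing down it reaches from about 400 to 925 mm from the base axis. Payload 12.5 kg.
Tool frame: the origin (TCP) lies between the finger pads; the fingertips stand 14 mm ahead of it and the grasp point (between the pads) lies 5 mm behind it; x points along the fingers, y is the direction in which the jaws open and shut, and the axes are right-handed (so a half turn about x gives the same grasp; the last joint's range is limited). The gripper opens to 95 mm and grips with 3 to 60 N. Pads are 20 mm wide; open, the fingers measure 119 mm over their backs; the gripper's body (75 mm by 180 mm) begins 59 mm behind the grasp point.
Start: joints at [1.21, 0.491, 1.559, -0, 1.092, -0.106], TCP at [157.514, 604.843, 228.661] pointing down, gripper open.
Joint ranges: [-3.1, 3.1], [-0.84, 2.19], [0.05, 2.79], [-1.13, 4.28], [0.06, 2.93], [-2.69, 2.69]. Speed limits (rad/s): [2.22, 2.22, 2.79, 3.14, 3.14, 3.14].

### API

Orientations are given as [roll, pitch, yaw] about the fixed x, y, z axes, in that order (R = Rz(yaw) Ry(pitch) Rx(roll)).
In Python, from cell import env, cams gives the robot as it stands.
- The arm moves only by the tool carry_out, never from a script. Its arguments are lists of equal length, an entry for each row: "grip": the closure, from -1 (fully open) to 1 (shut); "linear": the shift along the tool's x, y, z scaled (see below), a list of three; "turn": the turn about the tool's x scaled (see below). In form: {"grip": [grip, ...], "linear": [[tx, ty, tz], ...], "turn": [turn, ...]}. A call has 1 to 5 rows; each row shifts and turns the commanded pose from where the row before left it, along the tool's axes as they then stand; what a row does not reach is not made up. The controller multiplies each number of a shift by 0.5 m and each number of a turn by 180 degrees. A row lasts 1/10 s, in which the tool goes at most 50 mm and 8.59 degrees, less where a joint would pass 70% of its speed; a pose out of reach is approached as far as the arm can. A call with a number of a shift or a turn outside -1 to 1 is refused whole. A call with a gripper value outside its range is refused whole. The fingers move at their own pace and stop on an object; the grip force is fixed at half the most. Time passes only in rows, so rows that do not move let the fingers close. It gives the time, the measured TCP pose, the force and the opening at its end, in the units of the state.
- env.state(): the state, without advancing time (a new reading comes with each control period).
- cams.read_camera(name): name is "scene" or "top" or "wrist"; returns the picture (400x640x3 uint8, blue, green, red); there is no depth.
- cams.camera_info(name): a dict with "fx", "fy", "cx", "cy" (pixels), "view" (4x4, takes a point from world to camera coordinates). Camera axes: x right, y down, z forward; pixel columns grow to the right and rows downward; lengths in mm; the calibration is good to about 2 mm. The wrist camera is an equidistant fisheye: a pixel r from the principal point sees the ray r / f radians off the axis. A picture is of the moment at which its call begins: read the wrist's pose just before it. camera_info takes no time and is no camera call; for the wrist camera it gives the pose at the moment of the call.
- env.job_done(): hands the job in, once; it reports no verdict.
The state is a dict: "t": time; "joints": joint angles; "qvel": joint speeds; "tau": joint torques, N m; "eef_pos": TCP position; "tcp_rot": TCP orientation; "ft_force": force on the tool from outside, world axes, zero at the start; "moment": the same for the moment, N m; "opening": opening from 0.0 (shut) to 1.0 (fully open).
Only numpy, scipy, OpenCV 4.12 (cv2) and the standard library are available. Lean on these libraries where they do the work, as an engineer would, in place of code of your own. Each camera call takes 0.05 s, during which the arm holds its last target. There are 200 camera calls.

## Working session

There is one attempt and no reset: what is moved stays moved. The work goes in short steps, Python scripts to look and compute and a tool call to move; the robot and the scene stay as the last step left them, time stands still between calls to the robot, and variables do not carry over. Pictures are saved under pics/ and viewed, about 8 in all and at most 12, crops included, and the job is handed in when it is done.

Besides the shell and the picture viewer there is one more tool, called after "Emit:" as name([rows], argument=value, ...), one row to a line, values as JSON. carry_out: Moves the arm, as the interface text tells. Shifts and turns lie within -1 to 1; 1 stands for 0.5 m of shift or 180 degrees of turn. Its arguments: {"type":"object","properties":{"grip":{"type":"array"},"linear":{"type":"array"},"turn":{"type":"array"}},"required":["grip","linear","turn"]}

```bash
mkdir -p pics; cat > h.py <<'E'
import numpy as np, cv2
from cell import env, cams
def inter(name,px,z):
    i=cams.camera_info(name); V=np.array(i["view"]); R=V[:3,:3]; c=-R.T@V[:3,3]
    d=R.T@np.array([(px[0]-i["cx"])/i["fx"],(px[1]-i["cy"])/i["fy"],1]); return c+d*(z-c[2])/d[2]
def proj(name,p):
    i=cams.camera_info(name); V=np.array(i["view"]); q=V[:3,:3]@np.array(p,float)+V[:3,3]
    return i["fx"]*q[0]/q[2]+i["cx"], i["fy"]*q[1]/q[2]+i["cy"]
E
python3 - <<'E'
from h import *
for n in ("top","scene"):
    cv2.imwrite(f"pics/{n}0.png",cams.read_camera(n)); i=cams.camera_info(n); print(n,i["fx"],np.round(i["view"],3).tolist())
print(env.state())
E
```

```text
top 385.9526235039485 [[-0.018, -1.0, 0.015, 249.003], [-0.99, 0.016, -0.139, 526.901], [0.139, -0.017, -0.99, 981.042], [0.0, 0.0, 0.0, 1.0]]
scene 473.72781999585203 [[0.872, -0.49, 0.012, -343.484], [-0.253, -0.471, -0.845, 322.515], [0.42, 0.734, -0.534, 777.495], [0.0, 0.0, 0.0, 1.0]]
{'t': 0.1, 'joints': array([ 1.21042987e+00,  4.91501129e-01,  1.55936125e+00, -1.01607738e-05,
        1.09165946e+00, -1.05597409e-01]), 'qvel': array([ 0.0011079 , -0.00252748, -0.00142622, -0.0012941 ,  0.00229638,
       -0.00050773]), 'tau': array([ 2.57519918e-03, -6.13632345e+01, -2.58608794e+01,  6.93835085e-02,
        4.69712913e-02, -9.70201609e-05]), 'eef_pos': array([157.42944513, 604.66441472, 228.12840493]), 'tcp_rot': array([-1.66669502,  1.56986709, -1.92145939]), 'ft_force': array([-0.20349974,  0.55963245, -0.28043871]), 'moment': array([-0.00158723,  0.01798452,  0.00928907]), 'opening': 1.0009041155413925}
```

View pics/top0.png

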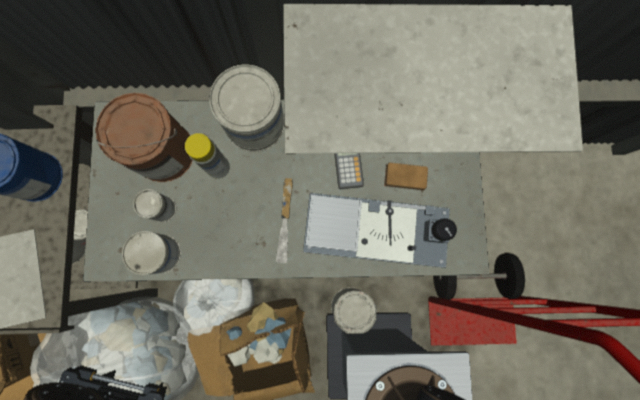

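View pics/scene0.png

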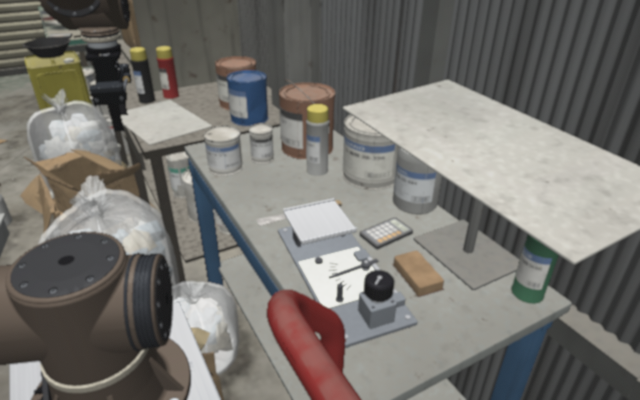

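The top view shows the stand around (380,230), knob at (443,230), needle pivot (390,211), tip (391,244), tall post (411,248), and button (365,241). A shelf overhangs the area behind it. I'll enlarge this part.

```bash
python3 - <<'E'
from h import *
a=cv2.imread("pics/top0.png")[185:275,295:460]
b=cv2.imread("pics/scene0.png")[235:340,275:425]
cv2.imwrite("pics/c1.png",cv2.resize(a,(792,432),interpolation=cv2.INTER_CUBIC))
cv2.imwrite("pics/c2.png",cv2.resize(b,(750,525),interpolation=cv2.INTER_CUBIC))
E
```

```text
(no output)
```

View pics/c1.png

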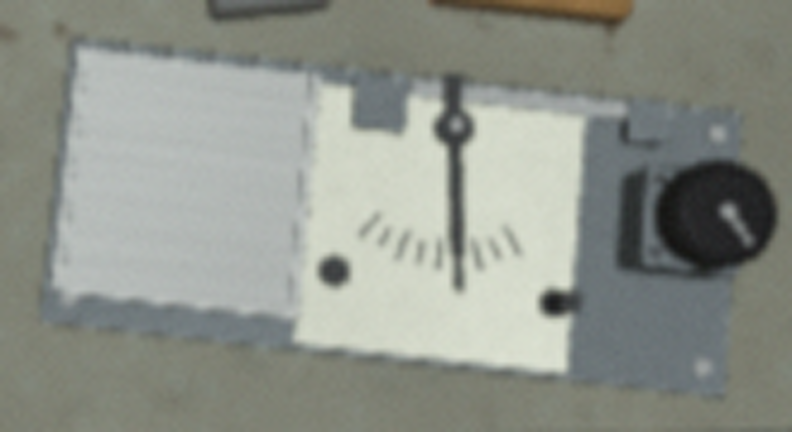

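View pics/c2.png

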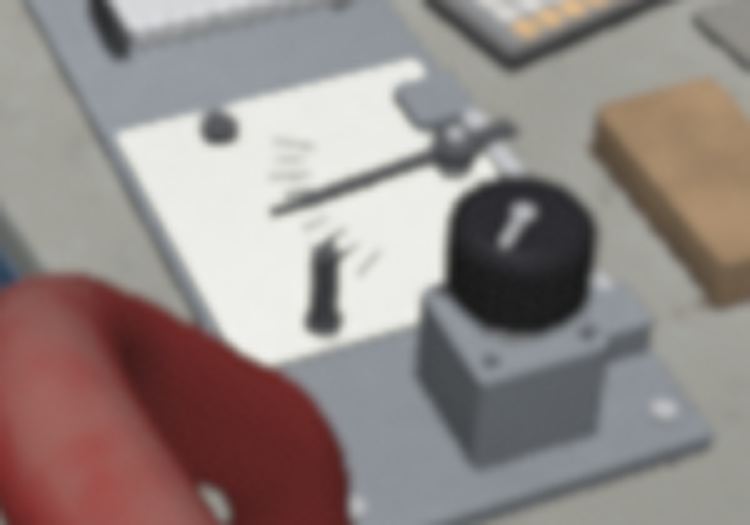

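```bash
cat >> h.py <<'E'
from scipy.optimize import least_squares
def S(par,p): # stand->world
    c,s=np.cos(par[2]),np.sin(par[2]); return np.array([par[0]+c*p[0]-s*p[1],par[1]+s*p[0]+c*p[1],p[2]])
E
python3 - <<'E'
from h import *
T=lambda u,v:(295+u/4.8-.4,185+v/4.8-.4)
Sc=lambda u,v:(275+u/5-.4,235+v/5-.4)
F=[("top",T(75,42),(80,195,16)),("top",T(740,110),(80,-185,16)),("top",T(722,392),(-80,-185,16)),("top",T(42,320),(-80,195,16)),
("top",T(455,127),(50,-20,36)),("top",T(717,214),(10,-145,114)),
("scene",Sc(455,148),(50,-20,36)),("scene",Sc(521,230),(10,-145,114)),("scene",Sc(712,440),(80,-185,16))]
r=least_squares(lambda q:np.concatenate([np.subtract(proj(n,S(q,p)),u) for n,u,p in F]),[650,-150,0.],x_scale=[100,100,1])
q=r.x; print(q,np.round(r.fun.reshape(-1,2),1).tolist())
inv=lambda w:np.array([[np.cos(q[2]),np.sin(q[2])],[-np.sin(q[2]),np.cos(q[2])]])@(w[:2]-q[:2])
for n,l,u,z in [("top","piv",T(455,127),36),("top","tip",T(459,288),34),("top","postfoot",T(548,303),22),("top","posttop",T(574,300),62),("top","btn",T(334,270),29),
 ("scene","piv",Sc(455,148),36),("scene","tip",Sc(275,212),34),("scene","postfoot",Sc(322,322),22),("scene","posttop",Sc(327,245),62)]:
    w=inv(inter(n,u,z)); d=w-[50,-20]; print(n,l,w.round(1),np.hypot(*d).round(1),"ang",np.arctan2(-d[1],-d[0]).round(3))
print("knob",S(q,(10,-145,97)),"post",S(q,(-45,-60,22)))
for p in [(430,152),(285,152),(580,150)]: print([inter("top",p,z).round() for z in (300,400)])
E
```

```text
[ 4.71500649e+02  6.46978478e+01 -1.28379162e-01] [[-0.9, -0.9], [0.6, 0.6], [0.7, 1.5], [-0.8, 0.5], [-0.2, 0.2], [2.0, -0.1], [-0.2, 0.1], [0.1, -2.0], [0.8, -0.7]]
top piv [ 50.6 -20.4] 0.7 ang 2.578
top tip [-36.8 -30.2] 87.4 ang 0.118
top postfoot [-38.7 -82.2] 108.4 ang 0.611
top posttop [-38.3 -85.5] 109.9 ang 0.638
top btn [-34.3  37.6] 102.1 ang -0.599
scene piv [ 50.6 -20. ] 0.6 ang -3.083
scene tip [-35.1 -27.3] 85.5 ang 0.085
scene postfoot [-37.2 -80.9] 106.4 ang 0.61
scene posttop [-36.2 -80.5] 105.3 ang 0.612
knob [462.85446852 -80.38917288  97.        ] post [419.18935859  10.95281185  22.        ]
[array([602.,   9., 300.]), array([574.,  43., 400.])]
[array([606., 297., 300.]), array([577., 292., 400.])]
[array([ 602., -293.,  300.]), array([ 574., -219.,  400.])]
```

Needle ≈ 0.10 rad and post ≈ 0.61 rad, so the needle has to go about +0.51 rad (anticlockwise), i.e. roughly 2.3 to 2.8 rad of knob. Next I'll check where the red tube is, plus the tool axes.

```bash
python3 - <<'E'
from h import *
from scipy.spatial.transform import Rotation as Ro
s=env.state(); R=Ro.from_euler("xyz",s["tcp_rot"]).as_matrix(); print(R.round(3))
print("target shift, tool axes", R.T@(np.array([462.9,-80.4,240])-s["eef_pos"]))
print("via", R.T@(np.array([400,200,240])-s["eef_pos"]))
for a,b in [((433,303),(280,303)),((640,375),(340,395)),((600,335),(335,335))]:
    r=least_squares(lambda p:np.r_[np.subtract(proj("top",p),a),np.subtract(proj("scene",p),b)],[350,-50,200.]); print(r.x.round(),r.fun.round(1))
E
```

```text
[[-0.     0.252  0.968]
 [-0.001  0.968 -0.252]
 [-1.    -0.001 -0.   ]]
target shift, tool axes [ -11.37125294 -585.97924985  468.25789938]
via [ -11.59587593 -330.48179993  336.72245689]
[286. -41. 103.] [-0.3  0.7  0.5 -0. ]
[ 198. -361.  310.] [  5.6 -13.2  -7.    0.9]
[ 242. -291.  296.] [-0.4  1.   0.6 -0.1]
```

Emit:
carry_out([
  [-0.0023,-0.066,0.0674],
  [-0.0023,-0.066,0.0674],
  [-0.0023,-0.066,0.0674],
  [-0.0023,-0.066,0.0674],
  [-0.0023,-0.066,0.0674],
], grip=[-1,-1,-1,-1,-1], turn=[0,0,0,0,0])

```text
t: 0.6
eef_pos: [279.4, 401.0, 234.3]
tcp_rot: [-2.068, 1.571, -2.322]
ft_force: [0.4, 0.7, -0.2]
opening: 0.998
```

Emit:
carry_out([
  [-0.0023,-0.066,0.0674],
  [-0.0023,-0.066,0.0674],
  [-0.0023,-0.066,0.0674],
  [-0.0023,-0.066,0.0674],
  [-0.0023,-0.066,0.0674],
], grip=[-1,-1,-1,-1,-1], turn=[0,0,0,0,0])

```text
t: 1.1
eef_pos: [401.0, 198.8, 240.2]
tcp_rot: [1.626, 1.571, 1.371]
ft_force: [-0.6, 0.1, 0.0]
opening: 1.0
```

Emit:
carry_out([
  [0,-0.0852,0.0438],
  [0,-0.0852,0.0438],
  [0,-0.0852,0.0438],
  [0,-0.0852,0.0438],
  [0,-0.0852,0.0438],
], grip=[-1,-1,-1,-1,-1], turn=[0,0,0,0,0])

```text
t: 1.6
eef_pos: [452.7, -35.2, 240.1]
tcp_rot: [1.7, 1.571, 1.446]
ft_force: [1.2, 0.4, 0.4]
opening: 1.001
```

Emit:
carry_out([
  [0,-0.0852,0.0438],
  [0,0,0],
  [0,0,0],
], grip=[-1,-1,-1], turn=[0,0,0])

```text
t: 1.9
eef_pos: [462.9, -80.7, 239.7]
tcp_rot: [2.864, 1.57, 2.607]
ft_force: [-0.0, 0.6, -0.3]
opening: 1.001
```

Above the knob. I'll check the wrist view for alignment.

```bash
python3 - <<'E'
from h import *
s=env.state(); print(s["joints"].round(3))
i=cams.camera_info("wrist"); im=cams.read_camera("wrist"); print({k:i[k] for k in("fx","cx","cy")},np.round(i["view"],3).tolist())
cv2.imwrite("pics/w1.png",im)
V=np.array(i["view"]); q=[471.5,64.7,-.12838]
for p in [(10,-145,114),(50,-20,36),(-38,-81,22)]:
    c=V[:3,:3]@S(q,p)+V[:3,3]; th=np.arctan2(np.hypot(c[0],c[1]),c[2]); u=c[:2]/np.hypot(c[0],c[1])*th*i["fx"]; print(p,u+[i["cx"],i["cy"]])
E
```

```text
[-0.313  0.258  1.909  0.     0.975 -1.627]
{'fx': 309.70691628693146, 'cx': 324.6066855124169, 'cy': 203.55891550223515} [[0.253, 0.967, 0.001, -39.498], [0.94, -0.246, 0.237, -483.87], [0.229, -0.059, -0.972, 288.562], [0.0, 0.0, 0.0, 1.0]]
(10, -145, 114) [324.75062414 201.32528298]
(50, -20, 36) [428.61743039 205.5757338 ]
(-38, -81, 22) [372.26606929 138.797258  ]
```

View pics/w1.png

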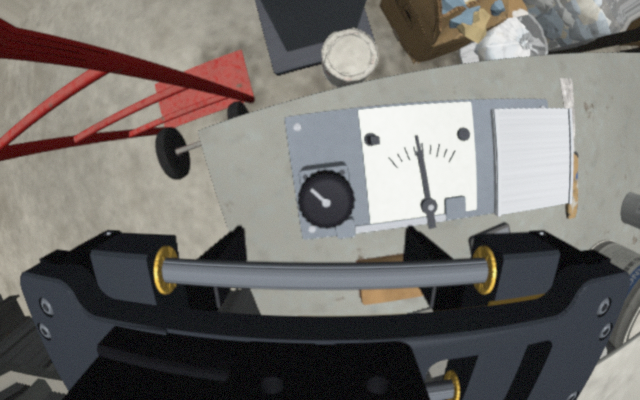

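The wrist view matches the prediction: knob centre at about (324,202), pivot at (428,206). I'll wind the wrist clockwise to gain range, then descend.

Emit:
carry_out([
  [0,0,0],
  [0,0,0],
  [0,0,0],
  [0,0,0],
  [0,0,0],
], grip=[-1,-1,-1,-1,-1], turn=[0.046,0.046,0.046,0.046,0.046])

```text
t: 2.45
eef_pos: [462.9, -78.2, 240.2]
tcp_rot: [2.953, 1.571, 1.972]
ft_force: [0.0, 0.5, 0.5]
opening: 0.999
```

Emit:
carry_out([
  [0,0,0],
  [0,0,0],
  [0,0,0],
  [0,0,0],
  [0,0,0],
], grip=[-1,-1,-1,-1,-1], turn=[0.046,0.046,0.046,0.046,0.046])

```text
t: 2.95
eef_pos: [462.9, -78.2, 240.2]
tcp_rot: [-2.733, 1.57, 1.847]
ft_force: [0.2, 0.4, -0.3]
opening: 1.004
```

Emit:
carry_out([
  [0,0,0],
  [0,0,0],
  [0,0,0],
  [0,0,0],
  [0,0,0],
], grip=[-1,-1,-1,-1,-1], turn=[0.046,0.046,0.046,0.046,0.046])

```text
t: 3.45
eef_pos: [462.9, -78.2, 240.2]
tcp_rot: [-1.771, 1.57, 2.086]
ft_force: [-0.3, -0.3, -0.4]
opening: 0.998
```

Emit:
carry_out([
  [0,0,0],
  [0,0,0],
  [0,0,0],
  [0,0,0],
  [0,0,0],
], grip=[-1,-1,-1,-1,-1], turn=[0.046,0.046,0.046,0.046,0.046])

```text
t: 3.95
eef_pos: [462.9, -78.2, 240.2]
tcp_rot: [-1.247, 1.571, 1.888]
ft_force: [-0.1, 0.3, 0.3]
opening: 0.999
```

Emit:
carry_out([
  [0.08,0,0],
  [0.08,0,0],
  [0.08,0,0],
  [0.035,0,0],
  [0.02,0,0],
], grip=[-1,-1,-1,-1,-1], turn=[0,0,0,0,0])

```text
t: 4.45
eef_pos: [462.5, -78.3, 91.2]
tcp_rot: [-0.368, 1.568, 2.772]
ft_force: [0.3, 0.1, 1.0]
opening: 1.0
```

```bash
python3 - <<'E'
from h import *
s=env.state(); print(s["joints"].round(3),s["eef_pos"],s["ft_force"],s["opening"])
E
```

```text
[-0.309  0.486  2.071  0.     0.587  1.263] [462.48422522 -78.27357459  91.24149862] [0.31913191 0.08767333 0.97252941] 1.0001261488123863
```

Emit:
carry_out([
  [0,0.0042,0],
  [0,0,0],
  [0,0,0],
  [0,0,0],
  [0,0,0],
], grip=[-1,1,1,1,1], turn=[0,0,0,0,0])

```text
t: 4.95
eef_pos: [463.4, -82.1, 93.2]
tcp_rot: [2.919, 1.57, -0.226]
ft_force: [0.2, -0.5, 0.3]
opening: 0.72
```

Emit:
carry_out([
  [0,0,0],
  [0,0,0],
  [0,0,0],
  [0,0,0],
  [0,0,0],
], grip=[1,1,1,1,1], turn=[0,0,0,0,0])

```text
t: 5.45
eef_pos: [462.7, -80.3, 92.9]
tcp_rot: [-1.16, 1.568, 1.977]
ft_force: [1.3, 17.7, 8.3]
opening: 0.554
```

Emit:
carry_out([
  [0,-0.004,0],
  [0,0,0],
  [0,0,0],
  [0,0,0],
  [0,0,0],
], grip=[1,1,1,1,1], turn=[0,0,-0.02,-0.03,-0.03])

```text
t: 5.95
eef_pos: [462.9, -80.3, 92.9]
tcp_rot: [0.329, 1.57, -2.56]
ft_force: [-4.3, -4.5, 6.0]
opening: 0.554
```

Emit:
carry_out([
  [0,0,0],
  [0,0,0],
  [0,0,0],
  [0,0,0],
  [0,0,0],
], grip=[1,1,1,1,1], turn=[-0.03,-0.03,-0.03,-0.03,-0.03])

```text
t: 6.45
eef_pos: [463.3, -80.9, 93.0]
tcp_rot: [1.318, 1.57, -1.101]
ft_force: [-4.0, -8.7, 3.5]
opening: 0.555
```

Emit:
carry_out([
  [0,0,0],
  [0,0,0],
  [0,0,0],
  [0,0,0],
  [0,0,0],
], grip=[1,1,1,1,1], turn=[-0.03,-0.03,-0.03,-0.03,-0.03])

```text
t: 6.95
eef_pos: [463.9, -81.2, 93.0]
tcp_rot: [1.242, 1.568, -0.706]
ft_force: [-0.4, -12.0, 1.3]
opening: 0.554
```

```bash
python3 - <<'E'
from h import *
s=env.state(); print(s["joints"].round(3),s["eef_pos"],s["ft_force"],s["moment"],s["opening"])
b=cams.read_camera("top"); print(env.state()["t"])
cv2.imwrite("pics/t2.png",b)
b=cams.read_camera("scene");cv2.imwrite("pics/s2.png",b)
b=cams.read_camera("wrist");cv2.imwrite("pics/w2.png",b)
v=cv2.resize(cv2.imread("pics/s2.png")[235:340,275:425],(500,350),interpolation=cv2.INTER_CUBIC)
w=cv2.resize(cv2.imread("pics/t2.png")[185:275,365:460],(300,284),interpolation=cv2.INTER_CUBIC)
m=np.zeros((600,800,3),np.uint8); m[:350,:500]=v; m[:284,500:]=w; m[350:,:400]=cv2.resize(b,(400,250)); cv2.imwrite("pics/m2.png",m)
E
```

```text
[-3.130e-01  4.830e-01  2.068e+00 -2.000e-03  5.880e-01  6.500e-02] [463.88565254 -81.23258844  92.98637876] [ -0.43028536 -11.96641888   1.30866002] [-2.23271144  0.10466234 -0.15352949] 0.554147123670132
7.0
```

View pics/m2.png

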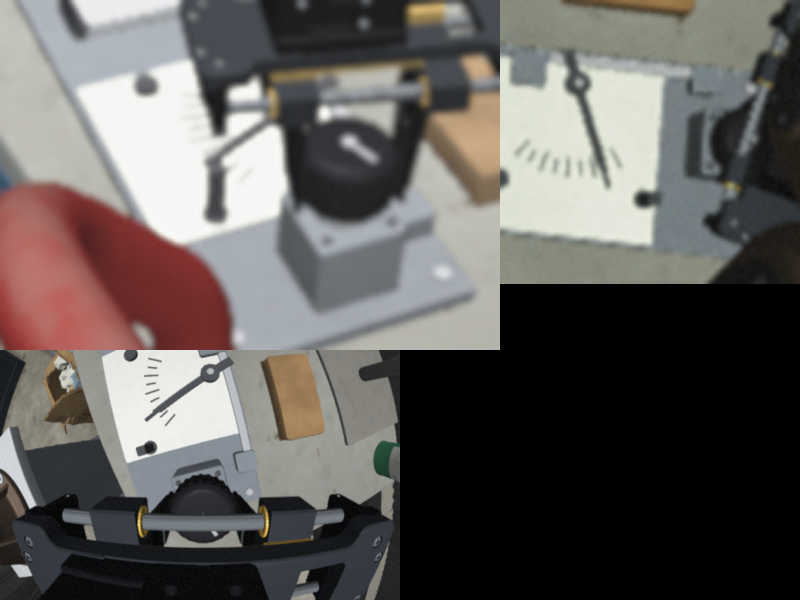

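The needle has followed the knob with no slip. Top view: pivot at (389.4,211.3), tip at (399.2,243.9), post at about (410,248).

```bash
cat >> h.py <<'E'
def wray(px,z,i):
    V=np.array(i["view"]); d=np.array([px[0]-i["cx"],px[1]-i["cy"]]); r=np.hypot(*d); th=r/i["fx"]
    R=V[:3,:3]; c=-R.T@V[:3,3]; v=R.T@np.r_[d/r*np.sin(th),np.cos(th)]; return c+v*(z-c[2])/v[2]
def ang(piv,p):
    a=np.array(p[:2])-piv[:2]; return np.arctan2(-a[1],-a[0])+.12838
E
python3 - <<'E'
from h import *
p=inter("top",(389.4,211.3),36); print(ang(p,inter("top",(399,243.6),34)), ang(p,inter("top",(409.1,248),22)))
b=cv2.imread("pics/w2.png"); cv2.imwrite("pics/w2c.png",cv2.resize(b[0:180,160:400],(800,600),interpolation=cv2.INTER_CUBIC))
i=cams.camera_info("wrist"); np.save("w2v.npy",i["view"])
E
```

```text
0.37773358471035545 0.6116578902316857
```

View pics/w2c.png

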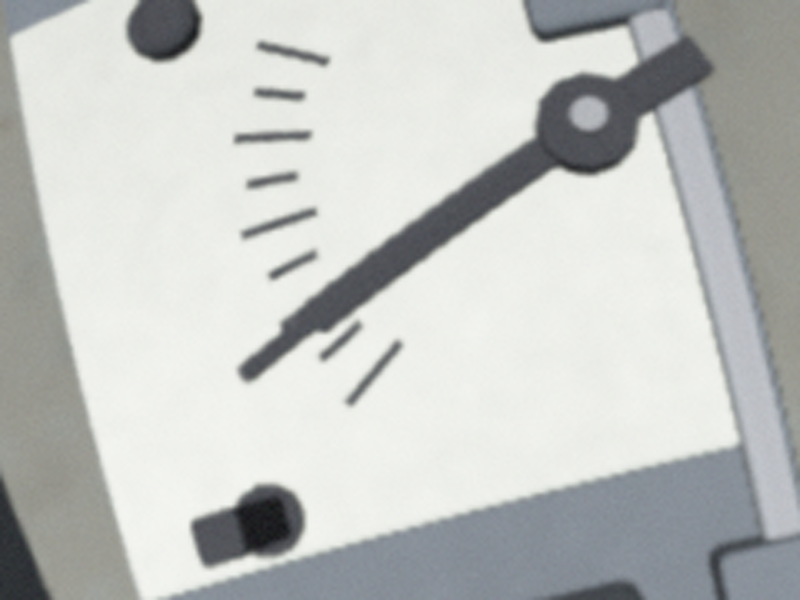

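```bash
python3 - <<'E'
from h import *
i=cams.camera_info("wrist")
f=lambda u,v,z:wray((160+u/3.333-.35,v/3.333-.35),z,i)
q=[471.5,64.7,-.12838]; P=S(q,(50,-20,36))
pv=f(588,115,37); tip=f(246,374,34); mid=f(440,230,34); foot=f(270,518,23); top=f(218,538,62)
for n,x in zip("pv tip mid foot top".split(),(pv,tip,mid,foot,top)): print(n,x.round(1),np.hypot(*(x-pv)[:2]).round(1),ang(pv,x).round(3),ang(P,x).round(3))
print(P, "line mid-tip", ang(mid,tip))
E
```

```text
pv [520.4  39.7  37. ] 0.0 -3.013 -2.442
tip [434.2  16.9  34. ] 89.2 0.387 0.379
mid [483.3  28.4  34. ] 38.8 0.423 0.407
foot [423.9 -13.3  23. ] 110.1 0.63 0.628
top [424.1 -13.7  62. ] 110.1 0.634 0.633
[518.52797713  38.46320586  36.        ] line mid-tip 0.3592088427409952
```

Emit:
carry_out([
  [0,0,0],
  [0,0,0],
  [0,0,0],
  [0,0,0],
  [0,0,0],
], grip=[1,1,1,1,1], turn=[-0.03,-0.03,-0.03,-0.03,-0.03])

```text
t: 7.6
eef_pos: [464.6, -81.4, 93.0]
tcp_rot: [0.972, 1.567, -0.504]
ft_force: [2.3, -9.4, -0.8]
opening: 0.553
```

Emit:
carry_out([
  [0,0,0],
  [0,0,0],
  [0,0,0],
  [0,0,0],
  [0,0,0],
], grip=[1,1,1,1,1], turn=[-0.03,-0.03,-0.03,-0.03,0])

```text
t: 8.1
eef_pos: [465.2, -81.2, 93.0]
tcp_rot: [0.705, 1.566, -0.395]
ft_force: [6.2, -7.3, -2.9]
opening: 0.552
```

```bash
python3 - <<'E'
from h import *
s=env.state(); print(s["joints"].round(3),s["eef_pos"],s["ft_force"],s["opening"])
b=cams.read_camera("wrist");cv2.imwrite("pics/w3.png",b)
t=cams.read_camera("top");cv2.imwrite("pics/t3.png",t)
i=cams.camera_info("wrist"); V=np.array(i["view"]); q=[471.5,64.7,-.12838]
for p in [(50,-20,36),(-40,-81,22)]:
    c=V[:3,:3]@S(q,p)+V[:3,3]; th=np.arctan2(np.hypot(c[0],c[1]),c[2]); print(c[:2]/np.hypot(c[0],c[1])*th*i["fx"]+[i["cx"],i["cy"]])
m=np.zeros((600,800,3),np.uint8); m[:250,:400]=cv2.resize(b,(400,250)); m[250:,:]=0
w=cv2.resize(t[195:265,370:430],(400,467),interpolation=cv2.INTER_CUBIC); m[:467,400:]=w; cv2.imwrite("pics/m3.png",m)
E
```

```text
[-3.130e-01  4.840e-01  2.066e+00 -1.000e-03  5.860e-01 -7.830e-01] [465.16164209 -81.20326168  93.02800275] [ 6.23269459 -7.32780588 -2.87067994] 0.5520554421424338
[464.70958091 112.03573349]
[314.55531221 106.53064711]
```

View pics/m3.png

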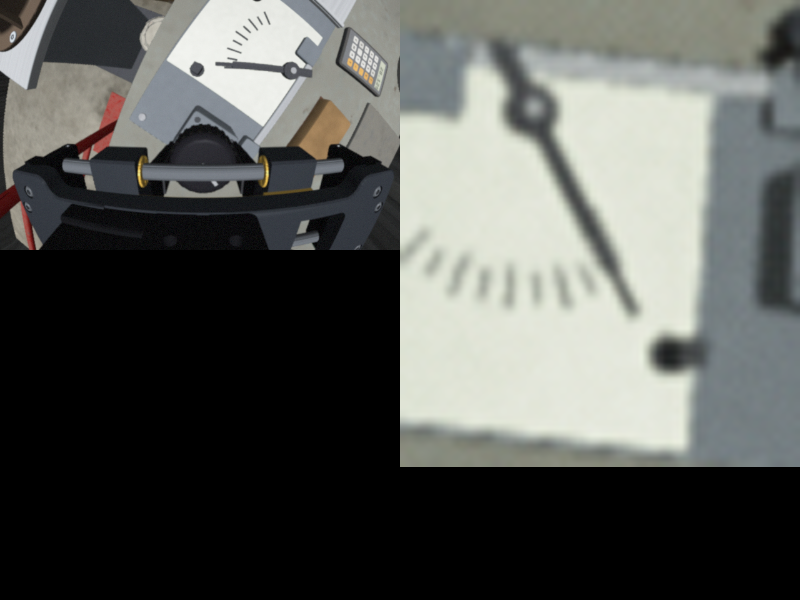

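Top crop: pivot at (532,107), tip at (634,313), post foot at (670,353), so the needle is nearly on the post. I'll enlarge the wrist view for the precise measurement.

```bash
python3 - <<'E'
import cv2
b=cv2.imread("pics/w3.png"); cv2.imwrite("pics/w3c.png",cv2.resize(b[60:150,290:510],(792,324),interpolation=cv2.INTER_CUBIC))
E
```

```text
(no output)
```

View pics/w3c.png

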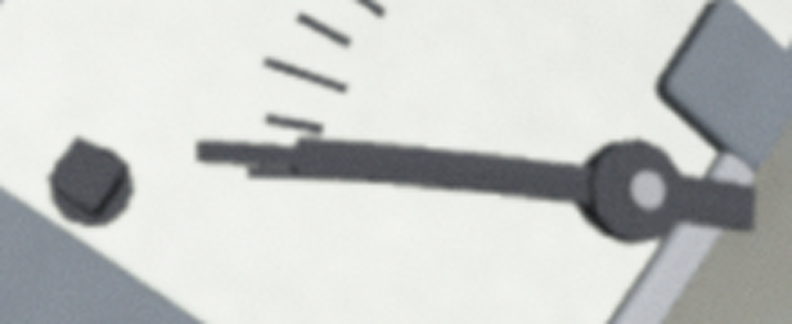

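```bash
python3 - <<'E'
from h import *
i=cams.camera_info("wrist")
f=lambda u,v,z:wray((290+u/3.6-.36,60+v/3.6-.36),z,i)
tip=f(199,152,34); tail=f(752,209,34); m1=f(440,166,34); foot=f(92,186,23); top=f(85,171,62); scr=f(648,189,38); hub=f(636,190,35)
P=S([471.5,64.7,-.12838],(50,-20,36))
for n,x in dict(tip=tip,tail=tail,m1=m1,foot=foot,top=top,scr=scr,hub=hub).items(): print(n,x.round(1),np.hypot(*(x-P)[:2]).round(1),ang(P,x).round(3),ang(scr,x).round(3))
d=(tip-tail)[:2]; d/=np.hypot(*d); print("needle",ang(tail,tip))
for n,x in (("foot",foot),("top",top)):
    e=(x-tip)[:2]; print(n,"offset of post left(+)/right of needle",d[0]*e[1]-d[1]*e[0])
# top view
T=lambda u,v:(370+(u-400)/6.667-.4,195+v/6.667-.4)
pv=inter("top",T(532,107),36); print("top",ang(pv,inter("top",T(634,313),34)),ang(pv,inter("top",T(667,353),23)))
E
```

```text
tip [439.1   1.2  34. ] 87.7 0.567 0.569
tail [546.9  51.3  34. ] 31.2 -2.588 -2.598
m1 [481.6  21.7  34. ] 40.5 0.555 0.562
foot [423.5 -13.5  23. ] 108.3 0.628 0.629
top [423.2 -13.2  62. ] 108.4 0.625 0.625
scr [521.3  40.   38. ] 3.1 -2.502 -3.013
hub [520.2  39.2  35. ] 1.8 -2.596 0.77
needle 0.5633270222681339
foot offset of post left(+)/right of needle 6.736910392129685
top offset of post left(+)/right of needle 6.340525635703224
top 0.55126333711078 0.6185417173508176
```

About 6.5 mm (0.061 rad) remains, which is 0.28 rad of knob (ratio measured at 0.212).

Emit:
carry_out([
  [0,0,0],
  [0,0,0],
  [0,0,0],
  [0,0,0],
  [0,0,0],
], grip=[1,1,1,1,1], turn=[-0.03,-0.03,-0.03,0,0])

```text
t: 8.7
eef_pos: [465.5, -81.0, 93.1]
tcp_rot: [0.505, 1.565, -0.316]
ft_force: [8.7, -3.7, -3.3]
opening: 0.556
```

```bash
python3 - <<'E'
from h import *
s=env.state(); print(s["joints"].round(3),s["ft_force"])
i=cams.camera_info("wrist"); b=cams.read_camera("wrist");cv2.imwrite("pics/w4.png",b); np.save("v4.npy",i["view"])
V=np.array(i["view"]); q=[471.5,64.7,-.12838]; L=[]
for p in [(75,-10,36),(-40,-81,22)]:
    c=V[:3,:3]@S(q,p)+V[:3,3]; th=np.arctan2(np.hypot(c[0],c[1]),c[2]); L.append(c[:2]/np.hypot(c[0],c[1])*th*i["fx"]+[i["cx"],i["cy"]])
L=np.array(L); x0,y0=(L.min(0)-30).astype(int).clip(0); x1,y1=(L.max(0)+30).astype(int); print(x0,y0,x1,y1)
cv2.imwrite("pics/w4c.png",cv2.resize(b[y0:y1,x0:x1],None,fx=3.3,fy=3.3,interpolation=cv2.INTER_CUBIC))
E
```

```text
[-0.312  0.484  2.066 -0.     0.586 -1.063] [ 8.73112324 -3.73037218 -3.31999726]
316 78 538 203
```

View pics/w4c.png

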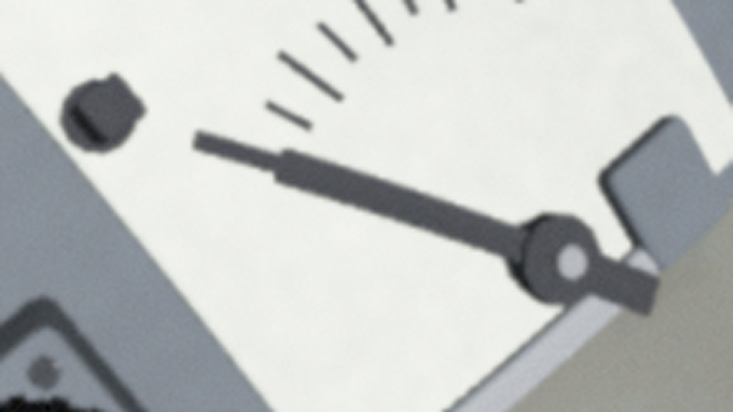

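```bash
python3 - <<'E'
from h import *
i=dict(cams.camera_info("wrist")); i["view"]=np.load("v4.npy")
f=lambda u,v,z:wray((316+u/3.3-.35,78+v/3.3-.35),z,i)
tip=f(198,140,34); tail=f(653,297,34); foot=f(100,116,23); top=f(112,107,62); scr=f(572,261,38)
for o in (tail,scr,S([471.5,64.7,-.12838],(50,-20,36))):
    d=(tip-o)[:2]; d/=np.hypot(*d); print("needle",ang(o,tip).round(3),[(d[0]*(x-tip)[1]-d[1]*(x-tip)[0]).round(2) for x in (foot,top)])
E
```

```text
needle 0.625 [np.float64(0.01), np.float64(0.38)]
needle 0.633 [np.float64(-0.14), np.float64(0.23)]
needle 0.627 [np.float64(-0.02), np.float64(0.35)]
```

The needle line passes within 0.4 mm of the post. Now I'll release, rise and check again.

Emit:
carry_out([
  [0,0,0],
  [0,0,0],
  [0,0,0],
  [0,0,0],
  [0,0,0],
], grip=[-1,-1,-1,-1,-1], turn=[0,0,0,0,0])

```text
t: 9.25
eef_pos: [463.1, -80.0, 92.6]
tcp_rot: [-3.026, 1.571, 2.437]
ft_force: [-0.5, -0.3, 0.7]
opening: 0.921
```

Emit:
carry_out([
  [0,0,0],
  [-0.04,0,0],
  [-0.06,0,0],
  [-0.06,0,0],
  [-0.04,0,0],
], grip=[-1,-1,-1,-1,-1], turn=[0,0,0,0,0])

```text
t: 9.75
eef_pos: [463.4, -80.0, 194.4]
tcp_rot: [0.57, 1.569, -0.25]
ft_force: [-0.5, -0.3, -0.6]
opening: 0.997
```

Emit:
carry_out([
  [0,0,0],
  [0,0,0],
  [0,0,0],
], grip=[-1,-1,-1], turn=[0,0,0])

```text
t: 10.05
eef_pos: [462.7, -79.9, 191.6]
tcp_rot: [-2.695, 1.569, 2.768]
ft_force: [-0.3, 0.4, -0.2]
opening: 0.998
```

```bash
python3 - <<'E'
from h import *
i=cams.camera_info("wrist"); b=cams.read_camera("wrist");cv2.imwrite("pics/w5.png",b); np.save("v5.npy",i["view"])
V=np.array(i["view"]); q=[471.5,64.7,-.12838]; L=[]
for p in [(75,-10,36),(-40,-81,22)]:
    c=V[:3,:3]@S(q,p)+V[:3,3]; th=np.arctan2(np.hypot(c[0],c[1]),c[2]); L.append(c[:2]/np.hypot(c[0],c[1])*th*i["fx"]+[i["cx"],i["cy"]])
L=np.array(L); x0,y0=(L.min(0)-25).astype(int).clip(0); x1,y1=(L.max(0)+25).astype(int); print(x0,y0,x1,y1)
cv2.imwrite("pics/w5c.png",cv2.resize(b[y0:y1,x0:x1],None,fx=5,fy=5,interpolation=cv2.INTER_CUBIC))
E
```

```text
316 92 484 188
```

View pics/w5c.png

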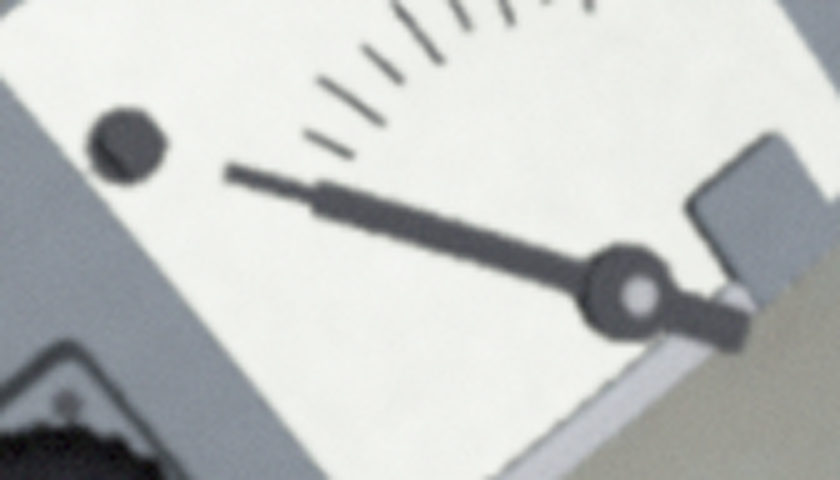

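Needle tip at (227,173), tail at (741,334), post foot at (126,147). This gives the final figure, and I hand in only if it is within limits.

```bash
python3 - <<'E'
from h import *
i=dict(cams.camera_info("wrist")); i["view"]=np.load("v5.npy")
f=lambda u,v,z:wray((316+u/5-.4,92+v/5-.4),z,i)
tip=f(228,174,34); tail=f(741,334,34); foot=f(126,147,23); top=f(133,140,62); scr=f(639,296,38); w=[]
for o in (tail,scr,S([471.5,64.7,-.12838],(50,-20,36))):
    d=(tip-o)[:2]; d/=np.hypot(*d); k=[d[0]*(x-tip)[1]-d[1]*(x-tip)[0] for x in (foot,top)]; w+=k; print(ang(o,tip).round(3),np.round(k,2))
if max(map(abs,w))<2: print(env.job_done())
E
```

```text
0.627 [-0.31 -0.32]
0.633 [-0.43 -0.44]
0.631 [-0.38 -0.39]
the job is handed in; nothing more can be done
None
```

The needle now points at the tall square post, the knob is released, and the job is handed in; no verdict is reported.

- **Turning:** I turned the knob about 2.3 rad anticlockwise in steps, measuring the needle between them. The wrist had enough range to do this with a single grip, so no fresh grip was needed. I then opened the gripper and rose about 100 mm clear of the knob.
- **Needle check:** After release, the wrist camera put the needle's centre line 0.3–0.4 mm from the post's axis, against a limit of 3.5 mm. Before release the same check gave at most 0.4 mm.
- **Cameras:** The top camera put the post at 0.61–0.62 rad, against 0.63 rad from the wrist camera. That is about 1–2 mm at the post, so the result is still within the limit.
- **Rest and contact:** The final force reading was about zero, with the gripper open and clear. I did not measure the needle's speed or check the loose things for movement, but the arm stayed clear of them by the planned path.
- **Forces and time:** Sideways force on the tool peaked at about 18 N while gripping. The whole job took about 10 s of robot time.

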